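Tip the washed bolts out of the tilting cradle into the catch tray

TASK

The three washed bolts lie in the steel pan of the lever-operated tilting cradle. Take the blue tray by its black grip plate and put it flat on the worktop under the spout, centred, square and up against the stand's foot; then tip the cradle by its red lever bar until all three bolts have slid into the tray, and bring the cradle back level, leaving the tray there and the lever released. Do not touch the bolts with the fingers, and leave the spanner and the two caps where they are.

Things in the scene. Friction and masses are not known exactly. Their poses are not given: they have to be found in the camera images.
- tilt_stand: Fixed grey steel tilting stand, left. Origin on the worktop below the middle of the pivot axis; x points from spout to back (pan pours to -x, towards the robot), pivot axis along y, 150 mm up. Foot: plate 12 mm high, x 45 to 135 mm, 200 mm wide; two struts rise from it to bearings at y = +-62 mm. Below 105 mm nothing is in front of x = 45 mm, so the tray slides in under the level pan.
- cradle (a joint): Tilt of the blue cradle and its steel pan, rad: 0 level at its stop (start), grows as it tips forward over the spout, up to 1.9. Stiff hinge (0.3 N m): stays where it is left; about 5 N at the bar moves it. Bolts begin to slide near 1 rad; at 1.7 the pan empties. Pan 88 mm wide, 64 mm high, 145 mm long, spout ramp of 35 degrees.
- lever_grip (a point): Point to grip on the axis of the red lever bar: round, 14 mm thick, parallel to the stand's y axis, beside the stand at +y, free from y = 80 to 159 mm; this point at y = 122 mm. It circles the pivot axis at 90 mm radius: with the cradle at q it is at x = 90 sin(0.262 - q), z = 150 + 90 cos(0.262 - q) mm in the stand's frame. The bar may turn between the fingers.
- spout_lip (a point): Middle of the front lip of the pan's spout: with the pan level, at x = -65 mm, z = 157 mm in the stand's frame; it swings down and back as the cradle tips, to about x = 0, z = 85 mm at 1.75 rad. In mid-worktop a turbocharger stands on a low pedestal; with its clamps and hose it all lies beyond x = 0.485 m (world) for y from -0.25 to 0.15, so bring the tray past in front of it, long side along y.
- catch_tray: Loose blue open tray, 0.2 to 0.4 kg, 150 mm (its x) by 130 mm (y), 35 mm high, walls and floor 4 mm. Origin: centre of its underside. The grip plate stands off its -x end. In place, its +x end is against the stand's foot and the plate points away from the stand: origin then at x = -30 mm, y = 0 in the stand's frame, with the same yaw.
- tray_grip (a point): Grip point of the tray's black upright grip plate, 10 mm thick (along the tray's x), 50 mm wide (y), top 78 mm above the worktop; this point is in its middle 62 mm above the tray's underside, 120 mm from the tray's origin along -x. The plate stands on a flat bracket whose top is 34 mm high.
- bolt_m8_b: Black hex bolt, 32 mm long, head 15 mm, one of the three in the pan. Origin: middle of its underside as it lies; its axis is its y axis.
- bolt_m10: Grey steel hex bolt, 41 mm long, head 18 mm, one of the three in the pan. Origin as above.
- bolt_m8_a: Grey steel hex bolt, 42 mm long, head 15 mm, one of the three in the pan. Origin as above.
- spanner_13: Bystander: steel spanner, 149 mm long (its y), 27 mm wide, 6 mm thick, lying on the right of the worktop. Origin: middle of its underside.
- grey_cap: Bystander: grey plastic port cap, 24 mm wide, 12 mm high, at the front left. Origin: centre of its underside.
- black_cap: Bystander: black plastic port cap, 30 mm wide, 14 mm high, on the right of the worktop. Origin: centre of its underside.

How it is judged:
On the way, in this order (a step that is already met when the one before it is completed fails the run):
1. the tray stands flat in place under the spout while the cradle is still level (x of catch_tray in the frame of tilt_stand between -0.06 and -0.015 m and y of catch_tray in the frame of tilt_stand between -0.025 and 0.025 m and angle between the x axis of catch_tray and the x axis of tilt_stand, either way round below 0.2 rad and height (world z) of catch_tray below 0.008 m and angle between catch_tray's own z axis and vertical below 0.06 rad and value of joint cradle below 0.15 rad), for 0.2 s.
2. the cradle is tipped by more than 1 rad with the tray in place (x of catch_tray in the frame of tilt_stand between -0.07 and -0.005 m and y of catch_tray in the frame of tilt_stand between -0.035 and 0.035 m and angle between the x axis of catch_tray and the x axis of tilt_stand, either way round below 0.24 rad and height (world z) of catch_tray below 0.008 m and angle between catch_tray's own z axis and vertical below 0.06 rad and value of joint cradle above 1 rad), for 0.1 s.
At the end, for the whole second after the job is handed in: All three bolts lie at rest inside the blue tray; the tray stands flat on the worktop under the spout (its +x end at most 40 mm from the stand's foot, at most 35 mm off centre sideways, square within 0.24 rad); the cradle is back level (joint under 0.12 rad) (x of bolt_m8_b in the frame of catch_tray between -0.073 and 0.073 m and y of bolt_m8_b in the frame of catch_tray between -0.063 and 0.063 m and z of bolt_m8_b in the frame of catch_tray between -0.005 and 0.034 m and linear speed of each of bolt_m8_b, bolt_m10, bolt_m8_a below 0.03 m/s and x of bolt_m10 in the frame of catch_tray between -0.073 and 0.073 m and y of bolt_m10 in the frame of catch_tray between -0.063 and 0.063 m and z of bolt_m10 in the frame of catch_tray between -0.005 and 0.034 m and x of bolt_m8_a in the frame of catch_tray between -0.073 and 0.073 m and y of bolt_m8_a in the frame of catch_tray between -0.063 and 0.063 m and z of bolt_m8_a in the frame of catch_tray between -0.005 and 0.034 m and x of catch_tray in the frame of tilt_stand between -0.07 and -0.005 m and y of catch_tray in the frame of tilt_stand between -0.035 and 0.035 m and angle between the x axis of catch_tray and the x axis of tilt_stand, either way round below 0.24 rad and height (world z) of catch_tray below 0.008 m and angle between catch_tray's own z axis and vertical below 0.06 rad and value of joint cradle below 0.12 rad and linear speed of catch_tray below 0.02 m/s); the robot touches nothing.
It fails at once if a bolt is touched by the fingers (contact force between the fingers and bolt_m8_b above 0.5 N or contact force between the fingers and bolt_m10 above 0.5 N or contact force between the fingers and bolt_m8_a above 0.5 N).
It fails at once if the spanner or a cap is moved by more than 40 mm (distance of any of spanner_13, grey_cap, black_cap from where it was at the start of the episode above 0.04 m).
It also fails if it takes over 64 s, if anything falls off the work surface, if the arm or the gripper's body presses on something with over 40 N, if the wrist force passes 120 N, or if a joint passes its speed limit or range.

ROBOT

A 6-joint arm with a two-finger parallel gripper is mounted at the origin on a cart in front of the work surface, level with it; the furniture and walls round the work are solid. World frame = base frame: x ahead of the robot, y to its left, z up, the work surface at z = 0. Lengths are in m, angles in rad, forces in N, time in s.
With the tool pointing down it reaches from about 0.35 to 0.975 m from the base axis. Payload 4.9 kg.
Tool frame: the origin (TCP) lies between the finger pads; the fingertips stand 14 mm ahead of it and the grasp point (between the pads) lies 5 mm behind it (manip.tcp_to_tips is the distance from the TCP to the fingertips, in m); z points along the fingers, y is the line along which they close (so a half turn about z gives the same grasp; the last joint's range is limited). The gripper opens to 85 mm and grips with 20 to 120 N. Pads are 22 mm wide; open, the fingers measure 114 mm over their backs; the gripper's body (76 mm by 85 mm) begins 54 mm behind the grasp point. The pads swing forward as they close: fully open they stand 13 mm farther back than shut.
Start: joints at [-1.221, 0.053, 1.613, -0, 1.476, -0.119], TCP at [0.282, -0.558, 0.245] pointing down, gripper open.
Joint ranges: [-3.01, 3.01], [-1.01, 2.22], [0.06, 2.58], [-1.02, 4.17], [0.09, 2.62], [-3.14, 3.14]. Speed limits (rad/s): [2.57, 2.57, 3.14, 3.14, 3.14, 3.14].

INTERFACE

Orientations are given as a unit quaternion [w, x, y, z].
In Python, from plant import manip gives the robot as it stands.
- The arm moves only by the tool servo_tool, never from a script. Its argument "moves" is a list that holds one entry, the list of rows, each a list of 7 numbers: the shift along the tool's x, y, z in mm, then the turn, a rotation vector about the tool's x, y, z in degrees, then the finger opening in mm, from 0 to 85.4. In form: [[[x, y, z, ax, ay, az, fingers], ...]]. A call has 1 to 12 rows; each row shifts and turns the commanded pose from where the row before left it, along the tool's axes as they then stand; what a row does not reach is not made up. A row lasts 1/8 s, in which the tool goes at most 62.5 mm and 10.7 degrees, less where a joint would pass 70% of its speed; a pose out of reach is approached as far as the arm can. A call with a gripper value outside its range is refused whole. The fingers move at their own pace and stop on an object; the grip force is fixed at half the most. Time passes only in rows, so rows that do not move let the fingers close. It gives the time, the measured TCP pose, the force, the opening and the grip force at its end, in the units of the state.
- manip.state(): the state, without advancing time (a new reading comes with each control period).
- manip.grab_frame(name): name is "side" or "top" or "wrist"; returns a dict with "image" (400x640x3 uint8, blue, green, red), "mtx" (3x3 intrinsics, pixels), "dist_coeffs" ([k1, k2, p1, p2, k3] as OpenCV has them; the pictures are not rectified), "eye" and "rotation" of the camera in the world. Camera axes: x right, y down, z forward; pixel columns grow to the right and rows downward; lengths in m; the calibration is good to about 2 mm. A picture is of the moment at which its call begins. There is no depth.
- manip.job_done(): hands the job in; it is judged then, once.
The state is a dict: "time": time; "joint_pos": joint angles; "joint_vel": joint speeds; "joint_efforts": joint torques, N m; "tool_pos": TCP position; "tool_rot": TCP orientation; "contact_force": force on the tool from outside, world axes, zero at the start; "ft_torque": the same for the moment, N m; "gripper_width": opening from 0.0 (shut) to 1.0 (fully open); "grasp_force": force on a finger pad.
Only numpy, scipy, OpenCV 4.12 (cv2) and the standard library are available. Lean on these libraries where they do the work, as an engineer would, in place of code of your own. Each camera call takes 0.05 s, during which the arm holds its last target. There are 200 camera calls.

## Working session

There is one attempt and no reset: what is moved stays moved. The work goes in short steps, Python scripts to look and compute and a tool call to move; the robot and the scene stay as the last step left them, time stands still between calls to the robot, and variables do not carry over. Pictures are saved under pics/ and viewed, at most 10 in all, crops included, and the job is handed in when it is done.

Besides the shell and the picture viewer there is one more tool, called after ">>>" by a JSON object that holds its "api" and its "payload", one argument or row to a line. servo_tool: Moves the arm, as the interface text tells. Its arguments: {"type":"object","properties":{"moves":{"type":"array"}},"required":["moves"]}

```bash
mkdir -p pics; ls
python3 - <<'E'
from plant import manip
import cv2,pickle
s=manip.state();print(s['time'],s['tool_pos'],s['tool_rot'],s['gripper_width'])
for n in('top','side'):
    f=manip.grab_frame(n);cv2.imwrite(f'pics/{n}0.png',f['image']);pickle.dump(f,open(f'{n}0.pkl','wb'));print(n,f['eye'],f['rotation'],f['mtx'],f['dist_coeffs'])
E
```

```text
pics
0.0 [ 0.2821678  -0.55701573  0.24407554] [-1.00829659e-03  9.72655609e-01  2.32249938e-01 -1.27862376e-04] 0.9991497229961193
top [0.36633521 0.03341309 1.70050467] [ 0.02931775 -0.69813098  0.71445836 -0.03609505] [[433.51982716   0.         313.7437485 ]
 [  0.         433.51982716 204.80668465]
 [  0.           0.           1.        ]] [-0.03666719  0.          0.          0.          0.        ]
side [ 0.70413496 -0.64034188  1.16935044] [-0.2982328   0.9449076   0.13009727 -0.03579826] [[434.91697944   0.         315.84393141]
 [  0.         434.91697944 197.16921613]
 [  0.           0.           1.        ]] [0.01717179 0.         0.         0.         0.        ]
```

View pics/top0.png

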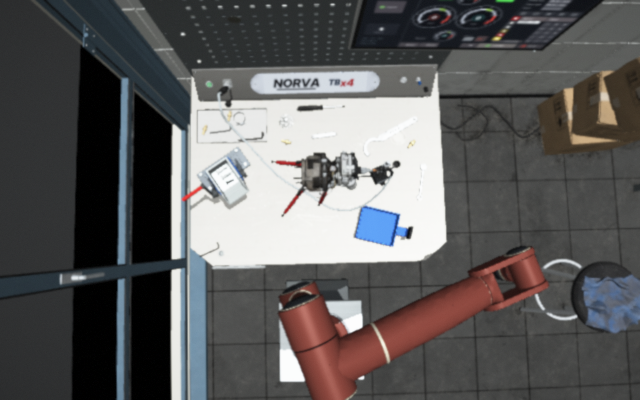

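View pics/side0.png

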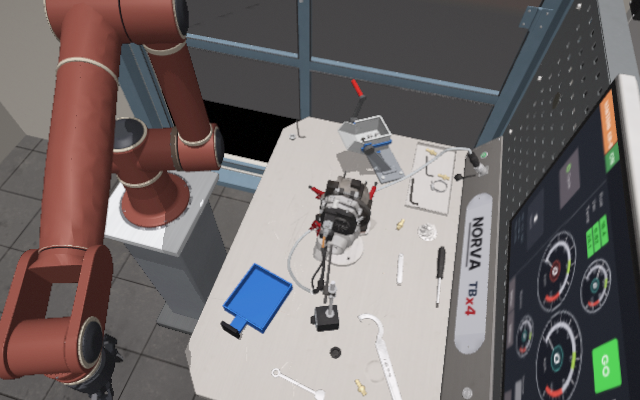

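The top view shows the tray at (378,225) with its plate at (405,232), and the stand at (222,178) with the red bar at (195,195). The side view shows the same layout, and neither view has the arm in the way. Next I'll measure with masks and look at enlarged crops.

```bash
cat > h.py <<'E'
import numpy as np,cv2,pickle
from scipy.spatial.transform import Rotation as R
def rot(q): return R.from_quat(np.asarray(q),scalar_first=True).as_matrix()
def ray(f,p):
    u=cv2.undistortPoints(np.array(p,float).reshape(-1,1,2),f['mtx'],f['dist_coeffs']).reshape(-1,2)
    return np.c_[u,np.ones(len(u))]@rot(f['rotation']).T
def plane(f,p,z):
    d=ray(f,p);e=np.array(f['eye']);return e+d*((z-e[2])/d[:,2])[:,None]
def two(f,p,g,q):
    a,b=ray(f,[p])[0],ray(g,[q])[0];e,h=np.array(f['eye']),np.array(g['eye'])
    t=np.linalg.lstsq(np.c_[a,-b],h-e,rcond=None)[0];A,B=e+t[0]*a,h+t[1]*b
    return (A+B)/2,np.linalg.norm(A-B)
def hsv(f): return cv2.cvtColor(f['image'],cv2.COLOR_BGR2HSV)
def proj(f,P):
    M=rot(f['rotation']).T;return cv2.projectPoints(np.array(P,float).reshape(-1,3),cv2.Rodrigues(M)[0],-M@np.array(f['eye']),f['mtx'],f['dist_coeffs'])[0].reshape(-1,2)
def box(m,x0,y0,x1,y1):
    o=np.zeros_like(m);o[y0:y1,x0:x1]=m[y0:y1,x0:x1];return o
E
python3 - <<'E'
from h import *
t=pickle.load(open('top0.pkl','rb'));s=pickle.load(open('side0.pkl','rb'))
for n,f,b,rb in(('top',t,(345,195,425,255),(178,175,215,210)),('side',s,(210,255,300,340),(340,70,370,105))):
    H=hsv(f)
    m=box(cv2.inRange(H,(100,120,60),(125,255,255)),*b)
    c=max(cv2.findContours(m,0,2)[0],key=cv2.contourArea)
    if n=='top':
        m2=cv2.morphologyEx(m,cv2.MORPH_OPEN,np.ones((15,15)));c=max(cv2.findContours(m2,0,2)[0],key=cv2.contourArea)
        r=cv2.boxPoints(cv2.minAreaRect(c));P=plane(f,r,.035);print('tray',P.round(4).tolist(),P.mean(0),np.linalg.norm(np.diff(P,axis=0),axis=1))
    k=box(cv2.inRange(H,(0,0,0),(180,255,60)),*b);ys,xs=np.nonzero(k);print('blk',len(xs),xs.mean(),ys.mean(),xs.min(),xs.max(),ys.min(),ys.max())
    print(plane(f,[[xs.mean(),ys.mean()]],.078 if n=='top' else .06))
    r=box(cv2.inRange(H,(0,120,80),(8,255,255))|cv2.inRange(H,(172,120,80),(180,255,255)),*rb);ys,xs=np.nonzero(r)
    p=np.c_[xs,ys].astype(float);mu=p.mean(0);d=np.linalg.svd(p-mu)[2][0];a=(p-mu)@d;e=[mu+d*a.min(),mu+d*a.max()];print('red',len(p),e,plane(f,e,.237))
a=cv2.resize(t['image'][130:270,170:430],None,fx=3,fy=3,interpolation=2)
cv2.imwrite('pics/ct.png',a)
b=cv2.resize(s['image'][70:200,310:420],None,fx=4,fy=4,interpolation=2);cv2.imwrite('pics/cs.png',b)
E
```

```text
tray [[0.5006, -0.1548, 0.035], [0.4972, -0.302, 0.035], [0.3701, -0.2968, 0.035], [0.3737, -0.1507, 0.035]] [ 0.43540354 -0.22606149  0.035     ] [0.14721893 0.12718355 0.14622015]
blk 25 408.52 232.64 407 410 228 237
[[ 0.40383714 -0.3368603   0.078     ]]
red 72 [array([200.91764497, 186.87750511]), array([182.27600995, 199.41053726])] [[0.57200765 0.40039055 0.237     ]
 [0.53054232 0.46386328 0.237     ]]
blk 128 230.1015625 329.46875 221 239 322 338
[[ 0.40695678 -0.34781283  0.06      ]]
red 92 [array([351.99444943,  79.00300219]), array([360.72682441,  95.14775523])] [[0.52676572 0.47062029 0.237     ]
 [0.56989052 0.40407928 0.237     ]]
```

View pics/ct.png

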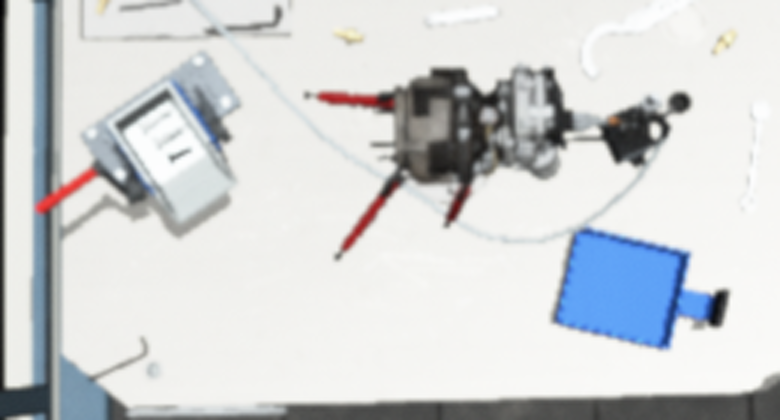

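View pics/cs.png

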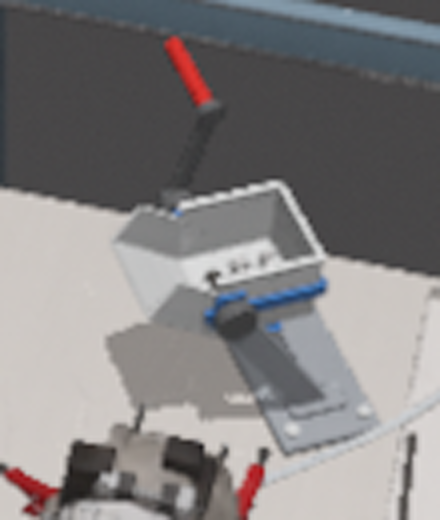

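Run:
```python
from h import *
t=pickle.load(open('top0.pkl','rb'));s=pickle.load(open('side0.pkl','rb'))
for n,f,b in(('top',t,(345,195,425,255)),('side',s,(210,255,300,340))):
    m=box(cv2.inRange(hsv(f),(100,120,60),(125,255,255)),*b)
    m=cv2.morphologyEx(m,cv2.MORPH_OPEN,cv2.getStructuringElement(2,(13,13)))
    c=max(cv2.findContours(m,0,2)[0],key=cv2.contourArea).reshape(-1,2)
    P=plane(f,c,.035 if n=='top' else .03)[:,:2]
    r=cv2.minAreaRect((P*1000).astype(np.float32));print(n,r,cv2.boxPoints(r).round(0).tolist())
    # moment-based
    q=[[x,y] for y,x in zip(*np.nonzero(m))];print(plane(f,q,.035)[:,:2].mean(0))
crop=lambda u,v:(170+u/3,130+v/3)
print('plate',plane(t,[crop(727,290),crop(712,325),crop(720,308)],.078))
print('traycorners',plane(t,[crop(580,230),crop(688,252),crop(665,348),crop(555,322)],.035))
yd=np.array([-.546,.837]);yd/=np.linalg.norm(yd);xd=np.array([yd[1],-yd[0]])
g=np.array([.529,.467])-.037*yd;o=g-.122*yd-.0233*xd;print('o',o,np.degrees(np.arctan2(*xd[::-1])))
print('foot meas top z12',plane(t,[crop(204,53),crop(241,102),crop(82,134)],.012))
print('foot pred',[(o+x*xd+y*yd).round(4) for x,y in((.135,.1),(.135,-.1),(.045,.1))][:3])
S=lambda u,v:(310+u/4,70+v/4)
print('foot side',plane(s,[S(290,452),S(380,412)],.012),'pred',o+.045*xd-.1*yd,o+.135*xd-.1*yd)
print('cap',plane(t,[crop(152,370)],.01))
```

```text
top ((433.5704040527344, -230.9312286376953), (158.36123657226562, 124.59329223632812), 74.61051177978516) [[352.0, -291.0], [473.0, -324.0], [515.0, -171.0], [395.0, -138.0]]
[ 0.43451511 -0.22728712]
side ((434.0592041015625, -245.60549926757812), (181.057373046875, 135.91632080078125), 74.80280303955078) [[345.0, -315.0], [476.0, -351.0], [523.0, -176.0], [392.0, -140.0]]
[ 0.43806396 -0.24094746]
plate [[ 0.42587585 -0.3522186   0.078     ]
 [ 0.38266136 -0.33148362  0.078     ]
 [ 0.40360165 -0.3424361   0.078     ]]
traycorners [[ 0.50914856 -0.17572004  0.035     ]
 [ 0.47754495 -0.31410922  0.035     ]
 [ 0.35525281 -0.27953047  0.035     ]
 [ 0.39181131 -0.13970385  0.035     ]]
o [0.5963562  0.32109924] 33.11760584790727
foot meas top z12 [[0.75692728 0.31000543 0.012     ]
 [0.69019182 0.26171191 0.012     ]
 [0.65247534 0.47104656 0.012     ]]
foot pred [array([0.6548, 0.4786]), array([0.7641, 0.3111]), array([0.5794, 0.4294])]
foot side [[0.69697804 0.25860952 0.012     ]
 [0.7625563  0.32123957 0.012     ]] pred [0.68868193 0.26193032] [0.7640615  0.31110266]
cap [[0.34231653 0.3806007  0.01      ]]
```

>>> {"api": "servo_tool", "payload": {
  "moves": [
    [[34,-22.5,15,0,0,0,85],[34,-22.5,15,0,0,0,85],[34,-22.5,15,0,0,0,85],[34,-22.5,15,0,0,0,85],[34,-22.5,15,0,0,0,85],[34,-22.5,15,0,0,0,85],[0,0,0,0,0,-10,85],[0,0,0,0,0,-10,85],[0,0,0,0,0,-10,85],[0,0,0,0,0,-10,85],[0,0,0,0,0,-10,85],[0,0,0,0,0,-10,85]]
  ]
}}

```text
time: 1.6
tool_pos: [0.4031, -0.3446, 0.1547]
tool_rot: [-0.001, 0.724, 0.69, 0.0]
contact_force: [-1.1, -0.5, -0.9]
gripper_width: 0.998
grasp_force: 0.0
```

>>> {"api": "servo_tool", "payload": {
  "moves": [
    [[0,0,0,0,0,-10,85],[0,0,0,0,0,-10,85],[0,0,0,0,0,-10,85],[0,0,0,0,0,-10,85],[0,0,0,0,0,-10,85],[0,0,0,0,0,-10,85],[0,0,0,0,0,-10,85],[0,0,0,0,0,-9,85],[0,0,0,0,0,0,85],[0,0,0,0,0,0,85]]
  ]
}}

```text
time: 2.85
tool_pos: [0.4032, -0.3448, 0.155]
tool_rot: [-0.0, 0.124, 0.992, 0.0]
contact_force: [0.6, 0.8, 0.8]
gripper_width: 0.995
grasp_force: 0.0
```

```bash
cat >> h.py <<'E'
def go(x,y,z,yaw):
    """shift in tool axes (mm) and turn needed, at present attitude, to a tool-down pose with tool y at yaw"""
    from plant import manip
    s=manip.state();M=rot(s['tool_rot']);d=M.T@(np.array([x,y,z])-s['tool_pos'])*1000
    w=np.radians(yaw);Y=np.array([np.cos(w),np.sin(w),0]);Z=np.array([0,0,-1.]);T=np.c_[np.cross(Y,Z),Y,Z]
    print('t',round(s['time'],2),'pos',np.round(s['tool_pos'],4),'shift',d.round(1),'turn',np.degrees(R.from_matrix(M.T@T).as_rotvec()).round(1),'w',round(s['gripper_width'],3),'F',np.round(s['contact_force'],1),round(float(s['grasp_force']),1),'j',np.round(s['joint_pos'],2))
E
python3 - <<'E'
from h import *;go(.404,-.3425,.060,76)
from plant import manip
f=manip.grab_frame('wrist');pickle.dump(f,open('w1.pkl','wb'));cv2.imwrite('pics/w1.png',f['image'])
print(proj(f,[[.404,-.3425,.078],[.404,-.3425,.043]]))
E
```

```text
t 2.85 pos [ 0.4032 -0.3448  0.155 ] shift [-0.2  2.4 95. ] turn [ 0.  -0.  -0.3] w 0.995 F [0.6 0.8 0.8] 0.0 j [-0.85 -0.1   1.92 -0.    1.32 -2.17]
[[319.6751818  214.37521538]
 [319.24503758 198.07552044]]
```

View pics/w1.png

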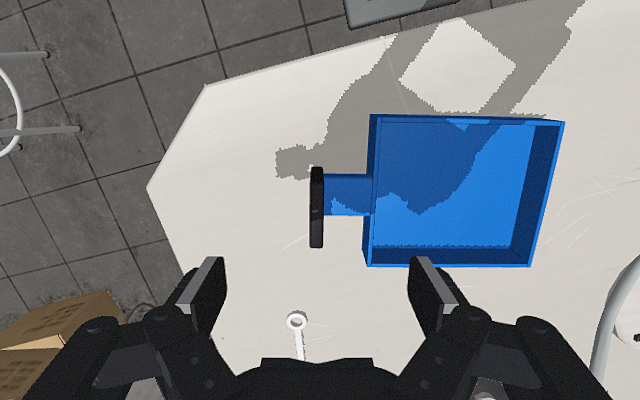

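The wrist view shows the plate top centred at about (317,207), a few pixels from the predicted (320,214), and it is square to the fingers.

Run:
```python
from h import *
f=pickle.load(open('w1.pkl','rb'))
H=f['image'];m=box(cv2.inRange(H,(0,0,0),(70,70,70)),300,160,330,252)
c=max(cv2.findContours(m,0,2)[0],key=cv2.contourArea).reshape(-1,2);print(c.min(0),c.max(0))
print(plane(f,[[317,207],[317,168],[317,248]],.078))
P=plane(f,[[375,115],[564,121],[530,267],[367,266]],.035);print(P,P.mean(0))
```

```text
[310 167] [323 247]
[[ 0.39832328 -0.34296054  0.078     ]
 [ 0.37197035 -0.33631066  0.078     ]
 [ 0.42848186 -0.35057031  0.078     ]]
[[ 0.35275922 -0.28622556  0.035     ]
 [ 0.3919693  -0.14250836  0.035     ]
 [ 0.51708315 -0.17447798  0.035     ]
 [ 0.47822234 -0.31761245  0.035     ]] [ 0.4350085  -0.23020609  0.035     ]
```

>>> {"api": "servo_tool", "payload": {
  "moves": [
    [[0,1.5,0,0,0,0,45],[0,0,0,0,0,0,45],[0,0,19,0,0,0,45],[0,0,19,0,0,0,45],[0,0,19,0,0,0,45],[0,0,19,0,0,0,45],[0,0,19,0,0,0,45],[0,0,0,0,0,0,0],[0,0,0,0,0,0,0],[0,0,0,0,0,0,0],[0,0,0,0,0,0,0],[0,0,0,0,0,0,0]]
  ]
}}

```text
time: 4.4
tool_pos: [0.404, -0.344, 0.0609]
tool_rot: [0.0, 0.123, 0.992, -0.001]
contact_force: [-0.6, -1.0, -1.2]
gripper_width: 0.106
grasp_force: 61.1
```

>>> {"api": "servo_tool", "payload": {
  "moves": [
    [[0,0,-10,0,0,0,0],[0,0,-10,0,0,0,0],[0,0,0,0,0,0,0]]
  ]
}}

```text
time: 4.78
tool_pos: [0.4043, -0.3442, 0.0817]
tool_rot: [0.001, 0.123, 0.992, -0.001]
contact_force: [0.1, 0.1, -2.6]
gripper_width: 0.109
grasp_force: 60.6
```

Run:
```python
from h import *;go(.404,-.3425,.080,76)
from plant import manip
f=manip.grab_frame('side');pickle.dump(f,open('s1.pkl','wb'));cv2.imwrite('pics/s1.png',cv2.resize(f['image'][200:360,160:380],None,fx=3,fy=3))
```

```text
t 4.78 pos [ 0.4043 -0.3442  0.0817] shift [0.7 1.5 1.7] turn [-0.1  0.1 -0.1] w 0.109 F [ 0.1  0.1 -2.6] 60.6 j [-0.85 -0.01  1.97 -0.    1.18 -2.17]
```

View pics/s1.png

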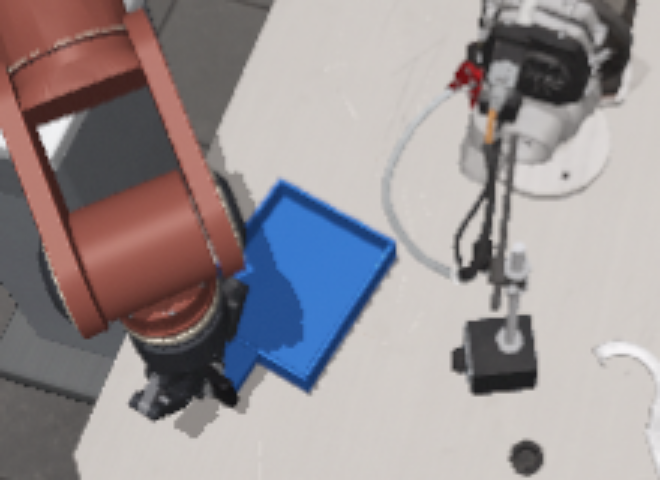

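The side crop shows the tray held by its plate and lifted level. I'll now bring it past the turbocharger.

>>> {"api": "servo_tool", "payload": {
  "moves": [
    [[7,-2,-5,0,0,-5,0],[7,-1,-5,0,0,-5,0],[0,0,0,0,0,-4,0],[0,10,0,0,0,0,0],[0,20,0,0,0,0,0],[0,30,0,0,0,0,0],[0,30,0,0,0,0,0],[0,30,0,0,0,0,0],[0,30,0,0,0,0,0],[0,30,0,0,0,0,0],[0,30,0,0,0,0,0],[0,30,0,0,0,0,0]]
  ]
}}

```text
time: 6.32
tool_pos: [0.3891, -0.1014, 0.0898]
tool_rot: [-0.0, 0.001, 1.0, 0.0]
contact_force: [0.5, 0.1, -2.9]
gripper_width: 0.109
grasp_force: 60.6
```

>>> {"api": "servo_tool", "payload": {
  "moves": [
    [[0,30,0,0,0,0,0],[0,30,0,0,0,0,0],[0,30,0,0,0,0,0],[0,30,0,0,0,0,0],[0,30,0,0,0,0,0],[0,30,0,0,0,0,0],[0,30,0,0,0,0,0],[0,20,0,0,0,0,0],[0,10,0,0,0,0,0],[0,0,0,0,0,0,0]]
  ]
}}

```text
time: 7.58
tool_pos: [0.3898, 0.1368, 0.09]
tool_rot: [-0.0, 0.001, 1.0, -0.0]
contact_force: [0.2, -0.2, -3.6]
gripper_width: 0.11
grasp_force: 60.5
```

Run:
```python
from h import *;go(.39,.140,.0917,33)
```

```text
t 7.58 pos [0.3898 0.1368 0.09  ] shift [-0.2  3.2 -1.7] turn [-0.1 -0.  56.9] w 0.11 F [ 0.2 -0.2 -3.6] 60.5 j [ 0.16 -0.34  2.23 -0.    1.25 -1.41]
```

>>> {"api": "servo_tool", "payload": {
  "moves": [
    [[0,3,0,0,0,6,0],[0,0,0,0,0,6,0],[0,0,0,0,0,6,0],[0,0,0,0,0,6,0],[0,0,0,0,0,6,0],[0,0,0,0,0,6,0],[0,0,0,0,0,6,0],[0,0,0,0,0,6,0],[0,0,0,0,0,6,0],[0,0,0,0,0,3,0],[0,0,0,0,0,0,0]]
  ]
}}

```text
time: 8.95
tool_pos: [0.3901, 0.1388, 0.09]
tool_rot: [-0.001, 0.479, 0.878, -0.0]
contact_force: [0.4, -0.9, -3.3]
gripper_width: 0.109
grasp_force: 60.6
```

Run:
```python
from h import *;go(.4675,.2372,.0917,33)
from plant import manip
f=manip.grab_frame('top');pickle.dump(f,open('t2.pkl','wb'));cv2.imwrite('pics/t2.png',cv2.resize(f['image'][130:270,150:330],None,fx=4,fy=4,interpolation=2))
```

```text
t 8.95 pos [0.3901 0.1388 0.09  ] shift [ 40.7 118.4  -1.8] turn [-0.1 -0.  -0.2] w 0.109 F [ 0.4 -0.9 -3.3] 60.6 j [ 0.16 -0.33  2.23  0.    1.25 -0.41]
```

View pics/t2.png

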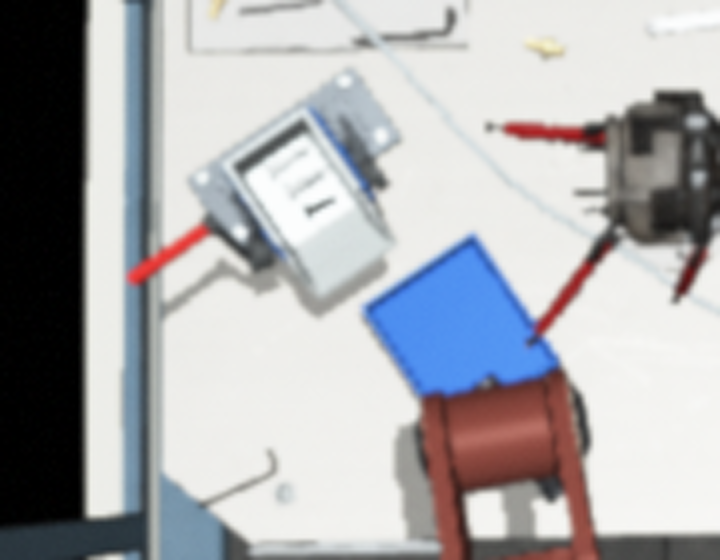

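The top crop shows the tray square to the stand: its front edge runs (365,310)–(472,238), and the lip is near (353,275). The clamp tip at (530,345) is close to the tray edge, so I'll shift sideways first.

Run:
```python
from h import *
f=pickle.load(open('t2.pkl','rb'));C=lambda u,v:(150+u/4,130+v/4)
c,s_=np.cos(np.radians(33)),np.sin(np.radians(33));xd=np.array([c,s_]);yd=np.array([-s_,c]);o=np.array([.595,.320])
fr=lambda P:np.c_[(P[:,:2]-o)@xd,(P[:,:2]-o)@yd].round(4)
print('lip',fr(plane(f,[C(318,312),C(394,240)],.157)))
print('foot',fr(plane(f,[C(345,68),C(402,138),C(188,178)],.012)))
print('bar',fr(plane(f,[C(131,278),C(208,232)],.237)))
print('tray',fr(plane(f,[C(365,310),C(473,237),C(558,368)],.065)))
```

```text
lip [[-0.0767  0.0475]
 [-0.061  -0.0444]]
foot [[ 0.1365 -0.0923]
 [ 0.0461 -0.1002]
 [ 0.1318  0.0961]]
bar [[0.0231 0.1546]
 [0.0192 0.079 ]]
tray [[-0.084   0.0194]
 [-0.0838 -0.1037]
 [-0.2325 -0.1007]]
```

>>> {"api": "servo_tool", "payload": {
  "moves": [
    [[10,0,0,0,0,0,0],[20,0,0,0,0,0,0],[10,10,0,0,0,0,0],[0,15,0,0,0,0,0],[0,20,0,0,0,0,0],[0,20,0,0,0,0,0],[0,10,0,0,0,0,0],[0,0,0,0,0,0,0]]
  ]
}}

```text
time: 10.0
tool_pos: [0.4322, 0.2141, 0.0903]
tool_rot: [-0.0, 0.478, 0.878, -0.0]
contact_force: [-0.4, 0.0, -3.6]
gripper_width: 0.102
grasp_force: 60.5
```

>>> {"api": "servo_tool", "payload": {
  "moves": [
    [[0,14,0,0,0,0,0],[1,14,0,0,0,0,0],[0,13,0,0,0,0,0],[0,0,8,0,0,0,0],[0,0,8,0,0,0,0],[0,0,6,0,0,0,0],[0,0,4,0,0,0,0],[0,0,2,0,0,0,0],[0,0,0,0,0,0,0]]
  ]
}}

```text
time: 11.12
tool_pos: [0.4658, 0.2367, 0.0623]
tool_rot: [0.0, 0.478, 0.878, 0.0]
contact_force: [0.3, -0.1, -3.6]
gripper_width: 0.105
grasp_force: 60.6
```

Run:
```python
from h import *;go(.4675,.2372,.0607,33)
from plant import manip
f=manip.grab_frame('top');pickle.dump(f,open('t3.pkl','wb'))
f=manip.grab_frame('side');pickle.dump(f,open('s3.pkl','wb'))
```

```text
t 11.12 pos [0.4658 0.2367 0.0623] shift [-0.5  1.7  1.6] turn [ 0.   0.  -0.1] w 0.105 F [ 0.3 -0.1 -3.6] 60.6 j [ 0.33 -0.    1.99 -0.    1.15 -0.25]
```

>>> {"api": "servo_tool", "payload": {
  "moves": [
    [[0,0,1.5,0,0,0,0],[0,0,0,0,0,0,0],[0,2,0,0,0,0,0],[0,2,0,0,0,0,0],[0,0,0,0,0,0,0]]
  ]
}}

```text
time: 11.85
tool_pos: [0.4696, 0.2391, 0.061]
tool_rot: [0.0, 0.478, 0.878, 0.0]
contact_force: [-0.0, 0.1, -1.9]
gripper_width: 0.105
grasp_force: 60.8
```

Run:
```python
from h import *;go(.4675,.2372,.0607,33)
from plant import manip
ims=[]
for n in('top','side'):
    f=manip.grab_frame(n);pickle.dump(f,open(n+'4.pkl','wb'))
    y,x=(150,180) if n=='top' else (80,300)
    ims.append(cv2.resize(f['image'][y:y+110,x:x+100],None,fx=4,fy=4,interpolation=2))
cv2.imwrite('pics/c4.png',np.hstack(ims))
```

```text
t 11.85 pos [0.4696 0.2391 0.061 ] shift [-0.5 -2.8  0.3] turn [ 0.1  0.  -0.1] w 0.105 F [-0.   0.1 -1.9] 60.8 j [ 0.33  0.01  1.98  0.    1.15 -0.24]
```

View pics/c4.png

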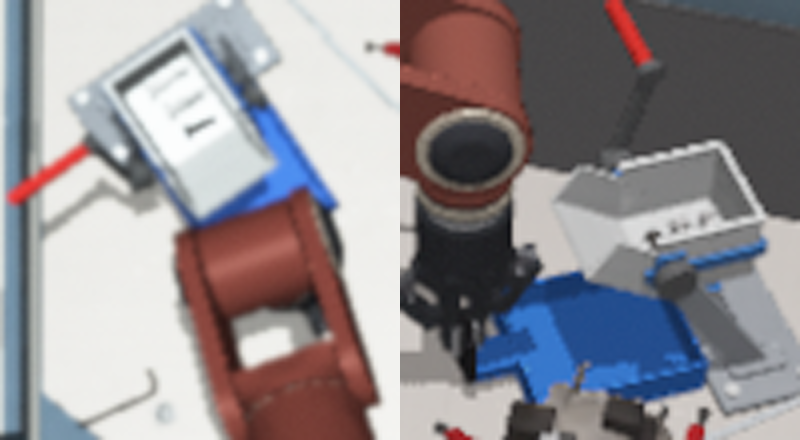

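The crops show the tray flat and square under the spout, up at the foot, and the cradle still level. I'll release and retreat upward.

>>> {"api": "servo_tool", "payload": {
  "moves": [
    [[0,0,0.5,0,0,0,0],[0,0,0,0,0,0,40],[0,0,0,0,0,0,40],[0,0,0,0,0,0,40],[0,0,-15,0,0,0,40],[0,0,-35,0,0,0,40],[0,0,-45,0,0,0,40],[0,0,-45,0,0,0,40],[0,0,-45,0,0,0,40],[0,0,-45,0,0,0,40],[0,0,-45,0,0,0,40],[0,0,0,0,0,0,40]]
  ]
}}

```text
time: 13.45
tool_pos: [0.4707, 0.2395, 0.3421]
tool_rot: [0.004, 0.478, 0.878, 0.004]
contact_force: [-0.9, 0.1, 0.4]
gripper_width: 0.471
grasp_force: 0.0
```

Run:
```python
from h import *;go(.550,.432,.232,33)
```

```text
t 13.45 pos [0.4707 0.2395 0.3421] shift [118.9 169.9 111.6] turn [ 0.6  0.1 -0.1] w 0.471 F [-0.9  0.1  0.4] 0.0 j [ 0.33 -0.23  1.72  0.    1.64 -0.24]
```

>>> {"api": "servo_tool", "payload": {
  "moves": [
    [[20,20,0,0,0,0,40],[30,30,0,0,0,0,50],[30,40,0,0,0,0,60],[20,40,0,0,0,0,60],[19,30,0,0,0,0,60],[0,10,0,0,0,0,60],[0,0,0,0,0,0,60],[0,0,0,0,0,0,60]]
  ]
}}

```text
time: 14.45
tool_pos: [0.5471, 0.4302, 0.3355]
tool_rot: [0.0, 0.479, 0.878, -0.0]
contact_force: [0.6, 0.3, -0.4]
gripper_width: 0.703
grasp_force: 0.0
```

Run:
```python
from h import *;go(.550,.432,.232,33)
from plant import manip
f=manip.grab_frame('wrist');pickle.dump(f,open('w5.pkl','wb'));cv2.imwrite('pics/w5.png',f['image'])
print(proj(f,[[.550,.432,.237],[.529,.467,.237]]))
```

```text
t 14.45 pos [0.5471 0.4302 0.3355] shift [ -0.    3.4 103.5] turn [-0.   0.  -0.2] w 0.703 F [ 0.6  0.3 -0.4] 0.0 j [ 0.56  0.18  1.32 -0.    1.64 -0.01]
[[320.94270651 203.7440103 ]
 [323.11934587 149.62776994]]
```

View pics/w5.png

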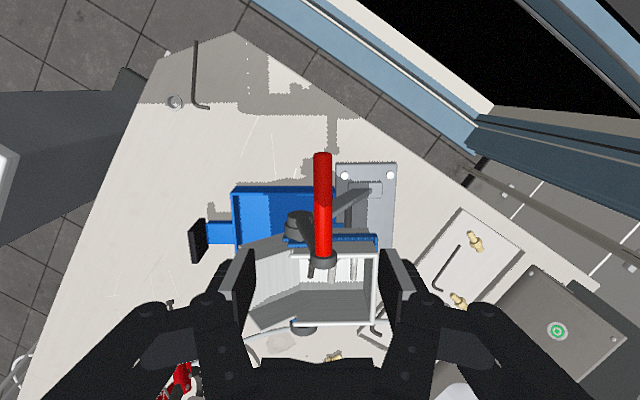

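The wrist view shows the bar at u≈322 from v=152 to 255, matching the prediction, and the tray square against the foot. I'll descend and grip.

>>> {"api": "servo_tool", "payload": {
  "moves": [
    [[0,3.5,10,0,0,0,60],[0,0,25,0,0,0,60],[0,0,25,0,0,0,60],[0,0,25,0,0,0,60],[0,0,15,0,0,0,60],[0,0,3,0,0,0,60],[0,0,0,0,0,0,5],[0,0,0,0,0,0,5],[0,0,0,0,0,0,5],[0,0,0,0,0,0,5],[0,0,0,0,0,0,5]]
  ]
}}

```text
time: 15.88
tool_pos: [0.5506, 0.4333, 0.2339]
tool_rot: [0.0, 0.478, 0.878, 0.001]
contact_force: [-2.0, -2.3, 6.7]
gripper_width: 0.141
grasp_force: 58.6
```

Run:
```python
from h import *;go(.550,.432,.232,33)
P=lambda q:np.array([90*np.sin(.262-q),90*np.cos(.262-q)])
q=np.concatenate([np.linspace(0,1.74,25)]);p=np.array([P(a) for a in q]);d=np.diff(p,axis=0);print(np.c_[d[:,0],-d[:,1]].round(1).tolist(),d.sum(0))
```

```text
t 15.88 pos [0.5506 0.4333 0.2339] shift [-0.8 -1.2  1.9] turn [ 0.1  0.  -0.1] w 0.141 F [-2.  -2.3  6.7] 58.6 j [ 0.56  0.23  1.43 -0.    1.47 -0.01]
[[-6.4, -1.5], [-6.4, -1.0], [-6.5, -0.5], [-6.5, -0.1], [-6.5, 0.4], [-6.5, 0.9], [-6.4, 1.4], [-6.3, 1.8], [-6.1, 2.3], [-5.9, 2.7], [-5.7, 3.1], [-5.5, 3.5], [-5.2, 3.9], [-4.9, 4.3], [-4.6, 4.6], [-4.2, 5.0], [-3.9, 5.2], [-3.5, 5.5], [-3.1, 5.8], [-2.7, 6.0], [-2.2, 6.1], [-1.8, 6.3], [-1.3, 6.4], [-0.8, 6.5]] [-112.92392934  -78.5889613 ]
```

>>> {"api": "servo_tool", "payload": {
  "moves": [
    [[0,-6.4,-1.5,0,0,0,5],[0,-6.4,-1.0,0,0,0,5],[0,-6.5,-0.5,0,0,0,5],[0,-6.5,0,0,0,0,5],[0,-6.5,0.4,0,0,0,5],[0,-6.5,0.9,0,0,0,5],[0,-6.4,1.4,0,0,0,5],[0,-6.3,1.8,0,0,0,5],[0,-6.1,2.3,0,0,0,5],[0,-5.9,2.7,0,0,0,5],[0,-5.7,3.1,0,0,0,5],[0,-5.5,3.5,0,0,0,5]]
  ]
}}

```text
time: 17.38
tool_pos: [0.4914, 0.394, 0.225]
tool_rot: [0.004, 0.478, 0.878, 0.006]
contact_force: [6.3, 0.7, 10.6]
gripper_width: 0.138
grasp_force: 61.8
```

Run:
```python
from h import *;go(.550,.432,.232,33)
from plant import manip
s=manip.state();p=np.array(s['tool_pos']);xd=np.array([np.cos(np.radians(33)),np.sin(np.radians(33))]);x=(p[:2]-[.595,.32])@xd;print(x,p[2]+.005-.15,'q',.262-np.arctan2(x,p[2]+.005-.15),s['ft_torque'])
```

```text
t 17.38 pos [0.4914 0.394  0.225 ] shift [ 0.2 69.9 -6. ] turn [ 0.8  0.1 -0.1] w 0.138 F [ 6.3  0.7 10.6] 61.8 j [ 0.56  0.07  1.63 -0.    1.43 -0.01]
-0.046575041807067216 0.07997222037761414 q 0.7893705155612382 [ 0.20880111 -1.31237484  0.21881463]
```

>>> {"api": "servo_tool", "payload": {
  "moves": [
    [[0,-5.2,3.9,0,0,0,5],[0,-4.9,4.3,0,0,0,5],[0,-4.6,4.6,0,0,0,5],[0,-4.2,5,0,0,0,5],[0,-3.9,5.2,0,0,0,5],[0,-3.5,5.5,0,0,0,5],[0,-3.1,5.8,0,0,0,5],[0,-2.7,6,0,0,0,5],[0,-2.2,6.1,0,0,0,5],[0,-1.8,6.3,0,0,0,5],[0,-1.3,6.4,0,0,0,5],[0,-0.8,6.5,0,0,0,5]]
  ]
}}

```text
time: 18.88
tool_pos: [0.4571, 0.3711, 0.1557]
tool_rot: [0.002, 0.478, 0.878, 0.001]
contact_force: [1.1, -6.3, 7.3]
gripper_width: 0.141
grasp_force: 71.5
```

>>> {"api": "servo_tool", "payload": {
  "moves": [
    [[0,0,0,0,0,0,5],[0,0,0,0,0,0,5],[0,0,0,0,0,0,5],[0,0,0,0,0,0,5],[0,0,0,0,0,0,5],[0,0,0,0,0,0,5],[0,0,0,0,0,0,5],[0,0,0,0,0,0,5]]
  ]
}}

```text
time: 19.88
tool_pos: [0.4569, 0.3709, 0.1545]
tool_rot: [0.002, 0.478, 0.878, 0.0]
contact_force: [2.3, -4.2, 3.3]
gripper_width: 0.138
grasp_force: 71.2
```

Run:
```python
from h import *
from plant import manip
s=manip.state();p=np.array(s['tool_pos']);xd=np.array([np.cos(np.radians(33)),np.sin(np.radians(33))]);x=(p[:2]-[.595,.32])@xd;print(x,p[2]+.005-.15,'q',.262-np.arctan2(x,p[2]+.005-.15),s['ft_torque'])
ims=[]
for n in('top','side'):
    f=manip.grab_frame(n);pickle.dump(f,open(n+'6.pkl','wb'))
    y,x=(150,180) if n=='top' else (80,300)
    ims.append(cv2.resize(f['image'][y:y+110,x:x+100],None,fx=4,fy=4,interpolation=2))
cv2.imwrite('pics/c6.png',np.hstack(ims))
```

```text
-0.0880462477511334 0.009467500493974906 q 1.7256791842380397 [-0.55859309 -0.6545663   0.24142812]
```

View pics/c6.png

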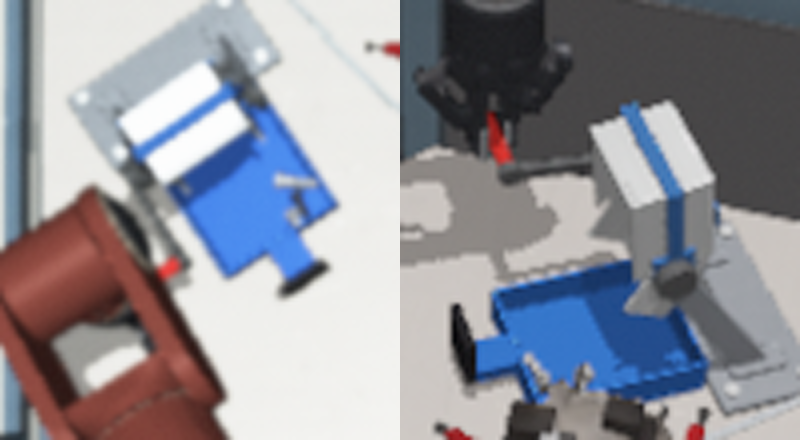

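The crops show the cradle tipped to about 1.73 rad. Two grey bolts are in the tray at (295,185) and (295,210), and a dark spot at (183,188) may be the black one. I'll tip a little further, then bring the cradle back.

>>> {"api": "servo_tool", "payload": {
  "moves": [
    [[0,0,5,0,0,0,5],[0,0,0,0,0,0,5],[0,0,0,0,0,0,5],[0,0,-5,0,0,0,5],[0,0.8,-6.5,0,0,0,5],[0,1.3,-6.4,0,0,0,5],[0,1.8,-6.3,0,0,0,5],[0,2.2,-6.1,0,0,0,5],[0,2.7,-6,0,0,0,5],[0,3.1,-5.8,0,0,0,5],[0,3.5,-5.5,0,0,0,5],[0,3.9,-5.2,0,0,0,5]]
  ]
}}

```text
time: 21.48
tool_pos: [0.4701, 0.3797, 0.1976]
tool_rot: [-0.001, 0.478, 0.878, -0.005]
contact_force: [0.6, -4.8, -9.9]
gripper_width: 0.137
grasp_force: 65.4
```

>>> {"api": "servo_tool", "payload": {
  "moves": [
    [[0,4.2,-5,0,0,0,5],[0,4.6,-4.6,0,0,0,5],[0,4.9,-4.3,0,0,0,5],[0,5.2,-3.9,0,0,0,5],[0,5.5,-3.5,0,0,0,5],[0,5.7,-3.1,0,0,0,5],[0,5.9,-2.7,0,0,0,5],[0,6.1,-2.3,0,0,0,5],[0,6.3,-1.8,0,0,0,5],[0,6.4,-1.4,0,0,0,5],[0,6.5,-0.9,0,0,0,5],[0,6.5,-0.4,0,0,0,5]]
  ]
}}

```text
time: 22.98
tool_pos: [0.5283, 0.4185, 0.2379]
tool_rot: [0.0, 0.478, 0.878, -0.001]
contact_force: [-3.5, -4.4, 10.7]
gripper_width: 0.138
grasp_force: 63.1
```

>>> {"api": "servo_tool", "payload": {
  "moves": [
    [[0,6.5,0,0,0,0,5],[0,6.5,0.5,0,0,0,5],[0,6.4,1,0,0,0,5],[0,6.4,1.5,0,0,0,5],[0,1,0,0,0,0,5],[0,0,0,0,0,0,5]]
  ]
}}

```text
time: 23.72
tool_pos: [0.5503, 0.4331, 0.2333]
tool_rot: [-0.001, 0.478, 0.878, -0.001]
contact_force: [-3.8, -3.2, 4.5]
gripper_width: 0.141
grasp_force: 65.4
```

Run:
```python
from h import *;go(.5506,.4333,.2339,33)
```

```text
t 23.73 pos [0.5503 0.4331 0.2333] shift [-0.   0.4 -0.6] turn [-0.2  0.  -0.1] w 0.141 F [-3.8 -3.2  4.5] 65.4 j [ 0.56  0.23  1.43 -0.    1.48 -0.01]
```

>>> {"api": "servo_tool", "payload": {
  "moves": [
    [[0,0,0,0,0,0,50],[0,0,0,0,0,0,60],[0,0,0,0,0,0,60],[0,0,-10,0,0,0,60],[0,0,-30,0,0,0,60],[0,0,-40,0,0,0,60],[0,0,-40,0,0,0,60],[0,-40,0,0,0,0,60],[0,-50,0,0,0,0,60],[0,-50,0,0,0,0,60],[0,-30,0,0,0,0,60],[0,0,0,0,0,0,60]]
  ]
}}

```text
time: 25.22
tool_pos: [0.4074, 0.3409, 0.3539]
tool_rot: [0.001, 0.478, 0.878, 0.001]
contact_force: [0.7, 0.5, 0.3]
gripper_width: 0.704
grasp_force: 0.0
```

Run:
```python
from h import *;go(.5506,.4333,.2339,33)
from plant import manip
ims=[]
f=manip.grab_frame('top');ims.append(cv2.resize(f['image'][150:250,180:280],(400,400),interpolation=2));pickle.dump(f,open('t7.pkl','wb'))
f=manip.grab_frame('wrist');ims.append(cv2.resize(f['image'][100:400,150:450],(400,400)))
cv2.imwrite('pics/c7.png',np.hstack(ims))
```

```text
t 25.23 pos [0.4074 0.3409 0.3539] shift [ -0.2 170.1 120.5] turn [ 0.2 -0.  -0.1] w 0.704 F [0.7 0.5 0.3] 0.0 j [ 0.56 -0.22  1.69  0.    1.67 -0.02]
```

View pics/c7.png

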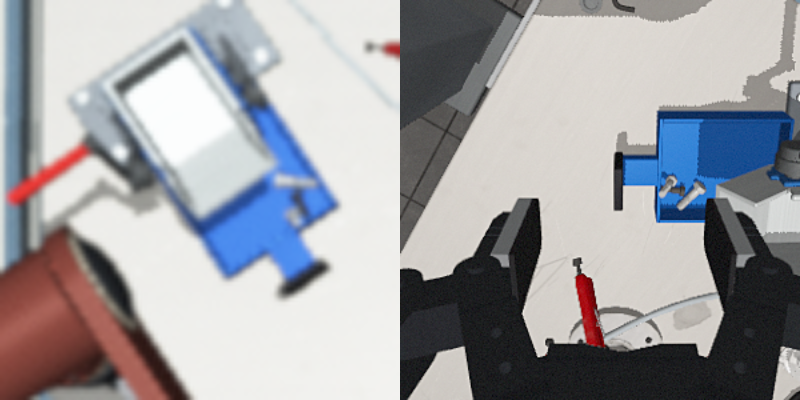

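The pan is empty and the cradle is level. Two grey bolts are clear in the tray at (672,185) and (690,195). I've now viewed 11 pictures, one over the limit of 10, so I'll find the black bolt numerically with masks instead.

Run:
```python
from h import *
from plant import manip
f=manip.grab_frame('wrist');pickle.dump(f,open('w8.pkl','wb'));H=hsv(f)
# tray floor region, predicted from stand frame
c,s_=np.cos(np.radians(33)),np.sin(np.radians(33));xd=np.array([c,s_]);yd=np.array([-s_,c]);o=np.array([.595,.320])
W=lambda x,y,z:[*(o+x*xd+y*yd),z]
poly=proj(f,[W(-.101,-.059,.004),W(-.101,.059,.004),W(.04,.059,.004),W(.04,-.059,.004)]);print(poly.round(0).tolist())
m=np.zeros(H.shape[:2],np.uint8);cv2.fillPoly(m,[poly.astype(np.int32)],255)
nb=cv2.bitwise_and(m,cv2.bitwise_not(cv2.inRange(H,(100,110,40),(125,255,255))))
n,l,st,ce=cv2.connectedComponentsWithStats(nb)
for i in range(1,n):
    if st[i,4]>15:
        v=H[...,2][l==i];P=plane(f,[ce[i]],.012)[0,:2]-o
        print(st[i].tolist(),'stand xy',(P@xd).round(3),(P@yd).round(3),'V',np.percentile(v,[5,25,50,75,95]),'dark',(v<60).sum())
        if st[i,4]<2500:
            x,y,w,h,_=st[i]
            for r in H[y-2:y+h+2:2,x-2:x+w+2:2]: print(''.join('b' if 100<=p[0]<=125 and p[1]>110 and p[2]>40 else ('#' if p[2]<70 else ('+' if p[2]<130 else '.')) for p in r))
```

```text
[[342.0, 254.0], [344.0, 186.0], [434.0, 186.0], [426.0, 253.0]]
[380, 223, 51, 31, 975] stand xy 0.005 -0.033 V [ 86.   97.  100.  135.5 196. ] dark 30
bbbbbbbbbbbbbbbbbbbbbbbbbbb#
bbbbbbbbbbbbbbbbbbbbbbbbb++#
bbbbbbbbbbbbbbbbbbbbbb++++b#
bbbbbbbbbbbbbbbbbbbb+++++bb#
bbbbbbbbbbbbbbbbb+++++++bbbb
bbbbbbbbbbbbbb++++++++++bbbb
bbbbbbbbbbbb+++++++++++++bbb
bbbbbbbbb.++++++++++++++++++
bbbbbbb+++++++++++++++++++++
bbbbb.++++++++++++++++++++++
+bbbb...++++++++++++++++++++
.bbbb.....++++++++++++++++++
bbbbb.......+++++++++++++++.
bbbb..........+++++++++++...
bb##+++++.......+++++++.....
b###++++++........+++.......
b####+++++..................
b####++++++.................
[344, 231, 20, 18, 169] stand xy -0.085 -0.03 V [ 60.  95. 124. 182. 207.] dark 8
bbbbbbbbbbbb
bbbbb+bbbbbb
bbbb+..+bbbb
bbbb+++.bbbb
bbbb+++.bbbb
bbb++..bbbbb
bb++..#####b
bb...++++#+b
b...bbbbb++b
b...bbbbbbb+
bbbbbbbbbb+.
[357, 236, 23, 18, 156] stand xy -0.058 -0.039 V [ 92.  140.5 169.  198.  215. ] dark 0
.bbbbbbbbbbbbb
..bbbbbbb+bbbb
.bbbbbbb..+bbb
+bb#bbbb..++bb
+++++bb+.....b
++++bb+.....bb
bbb+b+....bbbb
bbbb+...bbbbbb
bbb+...bbbbbb#
bb+...bbbbbbb#
b+...bbbbbbbb#
```

Run:
```python
from h import *
f=pickle.load(open('w8.pkl','rb'));I=f['image'].astype(int);d=I[...,0]-I[...,2]
for y in range(226,258): print(y,''.join('b' if d[y,x]>60 else ('#' if I[y,x].max()<80 else ('+' if I[y,x].max()<120 else '.')) for x in range(338,388)))
```

```text
226 bbbbbbbbbbbbbbbbbbbbbbbbbbbbbbbbbbbbbbbbbbbbbbbbbb
227 bbbbbbbbbbbbbbbbbbbbbbbbbbbbbbbbbbbbbbbbbbbbbbbbbb
228 bbbbbbbbbbbbbbbbbbbbbbbbbbbbbbbbbbbbbbbbbbbbbbbbbb
229 bbbbbbbbbbbbbbbbbbbbbbbbbbbbbbbbbbbbbbbbbbbbbbbbbb
230 bbbbbbbbbbbbbbbbbbbbbbbbbbbbbbbbbbbbbbbbbbbbbbbbbb
231 bbbbbbbbbbbbb+++bbbbbbbbbbbbbbbbbbbbbbbbbbbbbbbbbb
232 bbbbbbbbbbbbb.....bbbbbbbbbbbbbbbbbbbbbbbbbbbbbbbb
233 bbbbbbbbbbbb......+bbbbbbbbbbbbbbbbbbbbbbbbbbbbbbb
234 bbbbbbbbbbb...+....bbbbbbbbbbbbbbbbbbbbbbbbbbbbbbb
235 bbbbbbbbbbb.++++....bbbbbbbbbbbbbbbbbbbbbbbbbbbbbb
236 bbbbbbbbbbb.+++++...bbbbbbbbbbbbbb+++bbbbbbbbbbbbb
237 bbbbbbbbbbb.+......bbbbbbbbbbbbbb..+++bbbbbbbbbbbb
238 bbbbbbbbbbb+.......bbbbbbbbbbbbb....+++bbbbbbbbbb.
239 ...bbbbb#b..+.....bbbbb++bbbbbbb....++++bbbbbbbbb.
240 ...+#bb+#+.+...++++bbb###+bbbbbb......+++bbbbbbbb.
241 ....#bb++++....##########+bbbbbb+......++bbbbbbbb.
242 ...+#bb+++....+#++++++###+bbbbb+........+.bbbbbbb.
243 ...##bb......+#+++++++#++bbbbb+..........bbbbbbbb.
244 ...+#b......bbbb.+++++#++bbbb+...........bbbbbbbb.
245 ...+#b......bbbbbbbbb++++bbb+...........bbbbbbbbb.
246 ...+bb.....bbbbbbbbbbb+++bb+........bbbbbbbbbbbbb.
247 ...#bb....bbbbbbbbbbbbbbbb+........bbbbbbbbbbbbbb.
248 ...#bbb..bbbbbbbbbbbbbbbb+.......bbbbbbbbbbbbbbb..
249 ...+bbbbbbbbbbbbbbbbbbb++.......bbbbbbbbbb######++
250 ...+bbbbbbbbbbbbbbbbbbb+.......bbbbbbbbbbb######++
251 ...#bbbbbbbbbbbbbbbbb++.......bbbbbbbbbbbb######++
252 ...#bbbbbbbbbbbbbbbb.........bbbbbbbbbbbbb#######+
253 ...#bbbbbbbbbbbbbbb++.......bbbbbbbbbbbbbb########
254 ...#bbbbbbbbbbbbbbb........bbbbbbbbbbbbbb#########
255 ...#bbbbbbbbbbbbbbbb......bbbbbbbbbbbbbbb#########
256 ...#bbbbbbbbbbbbbbbb+....+bbbbbbbbbbbbbbb#########
257 ...#bbbbbbbbbbbbbbbbb..++bbbbbbbbbbbbbbbb#########
```

The pixel map shows the black bolt at about (345–363, 240–246), partly under a grey one. That puts all three in the tray, and the arm is clear.

```bash
python3 -c "
from plant import manip
print(manip.job_done(), manip.state()['time'])"
```

```text
the job is handed in; nothing more can be done
the job is handed in; nothing more can be done
```

Job handed in after about 25 s of arm time: my last camera checks put all three bolts in the blue tray, square under the spout, with the cradle back level and the lever released; no verdict came back, and I viewed 11 pictures against the limit of 10.

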